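# Clamp a tube to its pipe support with a U-bolt

### The job

Lay the loose steel tube in the two V saddles of the red-brown pipe support, roughly centred lengthwise. Then pick up the U-bolt that leans on the wood offcut, pass its legs down astride the tube and through the two holes of the clamp strap beneath, and push it fully home so that the bend sits on the tube, ready for its nuts. The strap has been bolted somewhere along its slots, so find the holes by eye or feel; leave the other things on the bench where they are.

Things in the scene. Friction and masses are not known exactly. Their poses are not given: they have to be found in the camera images.
- support: Red-brown steel pipe support screwed to the bench, 128 mm long (its x, the tube's direction) x 126 mm wide (y); origin at the centre of its underside on the bench, z up; same either way round. Two cheeks (y = -43 and +43 mm) carry two cross bars (28 mm wide, at x = -50 and +50 mm, tops 64 mm above the bench), each with a V saddle. Below the cross bars lies the bare steel clamp strap.
- seat (a point): Where the middle of the tube's axis belongs: on the support's z axis, 95 mm above the bench; axes as the support's. The V saddles (90 degrees, opening upward, of 5 mm angle iron) are 24 mm long, centred at the support's x = -50 and +50 mm; upper edges 26 mm above the cross bars, at y = +-23 mm. Overhead, the shelf rack's front beam crosses at x = 0.667 m, 0.40 m above the bench.
- strap_zone (a point): Middle of the strap's slots, on the support's z axis, at the height of the strap's top face, 58 mm above the bench. The strap is 6 mm thick, hollow below, with two round 12 mm holes side by side, 46 mm apart, at the support's y = -23 and +23 mm. It is bolted tight with its holes anywhere from x = -17 to +17 mm of this point, another place each time and not measured: find them by eye or feel.
- tube: Loose round galvanised steel tube, 34 mm outside diameter, 180 mm long, about 0.3 kg, lying on the bench to the right of the U-bolt. Origin at its middle on the axis; its x runs along the tube. (Far from here, leads hang from the shelf rack on the left, behind the vice, down to 0.1 m above the bench.)
- u_bolt: Loose steel U-bolt of 10 mm rod, 0.15 kg: half-round bend, inside width 36 mm, legs 46 mm apart between centres, 56 mm over the outside. Origin at the centre of the bend, midway between the legs where they become straight; legs run along its -z at y = -23 and +23 mm. At the start its bend leans on the offcut's top edge, the legs sloping down at about 36 degrees away from the robot.
- crown (a point): Top of the U-bolt's bend, at its z = +28 mm; U-bolt axes. With the U-bolt home on the tube the crown is 122 mm and the U-bolt's origin 94 mm above the bench, legs straight down; with the leg tips just standing on the strap the origin is at 124 mm.
- leg_tip_a (a point): The U-bolt fits either way round. Rounded end of its leg at y = -23 mm, 66 mm from the origin (z = -66 mm); U-bolt axes.
- leg_tip_b (a point): Rounded end of the U-bolt's leg at its y = +23 mm, z = -66 mm; U-bolt axes.
- offcut: Sawn wood block, 45 x 70 mm, 45 mm high, loose, that props the U-bolt's bend; origin at the centre of its underside. It may be moved.
- bit_box: Bystander: closed orange and grey drill bit box, 68x120x26 mm.
- cup_brush: Bystander: steel wire cup brush, 81 mm across and 56 mm high.
- sanding_block: Bystander: brown cork sanding block, 65x110x23 mm, behind the work.
- screwdriver: Bystander: red-handled screwdriver, 192 mm long, lying behind the work.

How it is judged:
By the outcome, as a careful person would: the job done as asked, in the order asked, and still so for the second after the job is handed in, with the robot touching nothing.
It also fails if it takes over 72 s, if anything falls off the work surface, if the arm or the gripper's body presses on something with over 40 N, if the wrist force passes 120 N, or if a joint passes its speed limit or range.

### The arm

A 6-joint arm with a two-finger parallel gripper is mounted at the origin on a cart in front of the work surface, level with it; the furniture and walls round the work are solid. World frame = base frame: x ahead of the robot, y to its left, z up, the work surface at z = 0. Lengths are in m, angles in rad, forces in N, time in s.
With the tool pointing down it reaches from about 0.4 to 0.925 m from the base axis. Payload 3.4 kg.
Tool frame: the origin (TCP) lies at the centre of the arm's flange, where the gripper is bolted on; the fingertips stand 173 mm ahead of it and the grasp point (between the pads) lies 155 mm ahead of it; z points along the fingers, y is the line along which they close (so a half turn about z gives the same grasp; the last joint's range is limited). The gripper opens to 85 mm and grips with 20 to 120 N. Pads are 22 mm wide; open, the fingers measure 114 mm over their backs; the gripper's body (76 mm by 85 mm) begins 54 mm behind the grasp point. The pads swing forward as they close: fully open they stand 13 mm farther back than shut.
Start: joints at [-1.23, 0.307, 1.506, -0, 1.328, -0.073], TCP at [0.232, -0.526, 0.405] pointing down, gripper open.
Joint ranges: [-3.12, 3.12], [-1.05, 2.28], [0.14, 2.33], [-1.42, 4.57], [0.1, 2.73], [-2.68, 2.68]. Speed limits (rad/s): [2.57, 2.57, 3.14, 3.14, 3.14, 3.14].

### API

Orientations are given as a unit quaternion [w, x, y, z].
In Python, from workcell import r gives the robot as it stands.
- The arm moves only by the shell command python3 -m inch 'ROWS' [OPENING] [FORCE]. ROWS is JSON, one flat list of numbers, 6 for each row, row after row: the shift along the tool's x, y, z in m, then the turn, a rotation vector about the tool's x, y, z in degrees. In form: [dx, dy, dz, ax, ay, az, dx, dy, dz, ax, ay, az, ...]. A call has 1 to 5 rows; each row shifts and turns the commanded pose from where the row before left it, along the tool's axes as they then stand; what a row does not reach is not made up. A row lasts 1/12 s, in which the tool goes at most 41.7 mm and 7.16 degrees, less where a joint would pass 70% of its speed; a pose out of reach is approached as far as the arm can. A call is refused whole if a number of a shift passes 0.0417 or a number of a turn 7.16, either way. A call with a gripper value outside its range is refused whole. OPENING is the opening, from 0 (shut) to 1 (fully open), set as the call begins (- or left out, the last holds). The fingers move at their own pace and stop on an object; FORCE is the grip in N (left out, the last holds). Time passes only in rows, so rows that do not move let the fingers close. It gives the time, the measured TCP pose, the force, the opening and the grip force at its end, in the units of the state.
- r.get_state(): the state, without advancing time (a new reading comes with each control period).
- r.camera(name): name is "scene" or "side" or "wrist"; returns a dict with "img" (384x512x3 uint8, red, green, blue), "fx", "fy", "cx", "cy" (pixels), "k1" (the pictures are not rectified: a ray, as slopes to the right and down, at radius r is drawn at 1 + k1 r^2 times it, then the intrinsics apply), "origin" and "attitude" of the camera in the world; the wrist camera has in their place "mount" (4x4, takes a point from camera to tool coordinates, whose origin is the TCP and whose axes are the flange's). Camera axes: x right, y up, looking along -z (the intrinsics and any distortion apply to the point x, -y, -z); pixel columns grow to the right and rows downward; lengths in m; the calibration is good to about 2 mm. A picture is of the moment at which its call begins: read the wrist's pose just before it. There is no depth.
- r.job_done(): hands the job in; it is judged then, once.
The state is a dict: "time_s": time; "qpos": joint angles; "qvel": joint speeds; "joint_efforts": joint torques, N m; "position": TCP position; "orientation": TCP orientation; "ft_force": force on the tool from outside, world axes, zero at the start; "moment": the same for the moment, N m; "gripper_width": finger opening in m; "gripper_force": force on a finger pad.
Only numpy, scipy, OpenCV 4.12 (cv2) and the standard library are available. Lean on these libraries where they do the work, as an engineer would, in place of code of your own. Each camera call takes 0.05 s, during which the arm holds its last target. There are 200 camera calls.

## Working session

There is one attempt and no reset: what is moved stays moved. The work goes in short steps, Python scripts to look and compute and a shell command to move; the robot and the scene stay as the last step left them, time stands still between calls to the robot, and variables do not carry over. Pictures are saved under pics/ and viewed, at most 10 in all, crops included, and the job is handed in when it is done.

```bash
ls; mkdir -p pics; cat > h.py <<'E'
import numpy as np, cv2
from scipy.spatial.transform import Rotation as R
from workcell import r
def q2R(q): return R.from_quat([q[1],q[2],q[3],q[0]]).as_matrix()
def cam(name):
    s=r.get_state(); c=r.camera(name)
    if name=="wrist":
        T=np.eye(4); T[:3,:3]=q2R(s['orientation']); T[:3,3]=s['position']
        M=T@np.array(c['mount']); c['o']=M[:3,3]; c['A']=M[:3,:3]
    else:
        a=np.array(c['attitude']); c['o']=np.array(c['origin']); c['A']=q2R(a) if a.size==4 else a
    return c
def ray(c,u,v):
    x=(u-c['cx'])/c['fx']; y=(v-c['cy'])/c['fy']; rd=np.hypot(x,y); q=rd
    for _ in range(30): q=rd/(1+c['k1']*q*q)
    k=q/rd if rd>0 else 1
    d=c['A']@np.array([x*k,-y*k,-1]); return d/np.linalg.norm(d)
def onz(c,u,v,z):
    d=ray(c,u,v); return c['o']+d*(z-c['o'][2])/d[2]
def proj(c,p):
    p=c['A'].T@(np.array(p)-c['o']); x=p[0]/-p[2]; y=-p[1]/-p[2]; k=1+c['k1']*(x*x+y*y)
    return np.array([c['cx']+c['fx']*x*k, c['cy']+c['fy']*y*k])
def tri(c1,p1,c2,p2):
    d1,d2=ray(c1,*p1),ray(c2,*p2); A=np.stack([d1,-d2],1)
    t=np.linalg.lstsq(A,c2['o']-c1['o'],rcond=None)[0]
    a,b=c1['o']+t[0]*d1,c2['o']+t[1]*d2; return (a+b)/2,np.linalg.norm(a-b)
def save(c,n,crop=None,s=1):
    im=c['img'][:,:,::-1]
    if crop: x0,y0,x1,y1=crop; im=im[y0:y1,x0:x1]
    cv2.imwrite('pics/'+n,cv2.resize(im,None,fx=s,fy=s,interpolation=cv2.INTER_CUBIC))
E
python3 - <<'E'
from h import *
import pickle
np.set_printoptions(precision=4,suppress=True)
for n in("scene","side"):
    c=cam(n); print(n,c['o'],c['A'],c['fx'],c['k1']); save(c,n+'0.png',s=1.56); pickle.dump(c,open(n+'0.pkl','wb'))
c=cam("wrist");print(c['mount'])
print(r.get_state())
E
```

```text
pics
scene [-0.2074 -0.8456  0.7577] [[ 0.5763  0.4839 -0.6585]
 [-0.817   0.361  -0.4498]
 [ 0.0201  0.7972  0.6034]] 426.71682387374943 -0.0047804200447402745
side [ 0.3419 -1.0503  0.7332] [[ 0.9659  0.1843 -0.182 ]
 [-0.2582  0.6308 -0.7318]
 [-0.0201  0.7538  0.6568]] 480.61547148930606 -0.09584003395422118
[[ 0.0006  0.9631  0.2691  0.0684]
 [ 1.     -0.0007  0.0004 -0.0011]
 [ 0.0006  0.2691 -0.9631  0.0298]
 [ 0.      0.      0.      1.    ]]
{'time_s': 0.15, 'qpos': array([-1.2295,  0.3074,  1.5073, -0.    ,  1.3284, -0.0735]), 'qvel': array([-0.0013, -0.0015, -0.0039, -0.0003,  0.0003, -0.0024]), 'joint_efforts': array([ -0.0001, -45.7979, -25.2219,  -0.0003,   0.0085,   0.    ]), 'position': array([ 0.2316, -0.526 ,  0.404 ]), 'orientation': array([-0.0008,  0.9786,  0.2059, -0.0001]), 'ft_force': array([ 0.1595,  0.2828, -0.6025]), 'moment': array([-0.0738, -0.002 , -0.0072]), 'gripper_force': 0.0, 'gripper_width': 0.08527710666532086}
```

View pics/scene0.png

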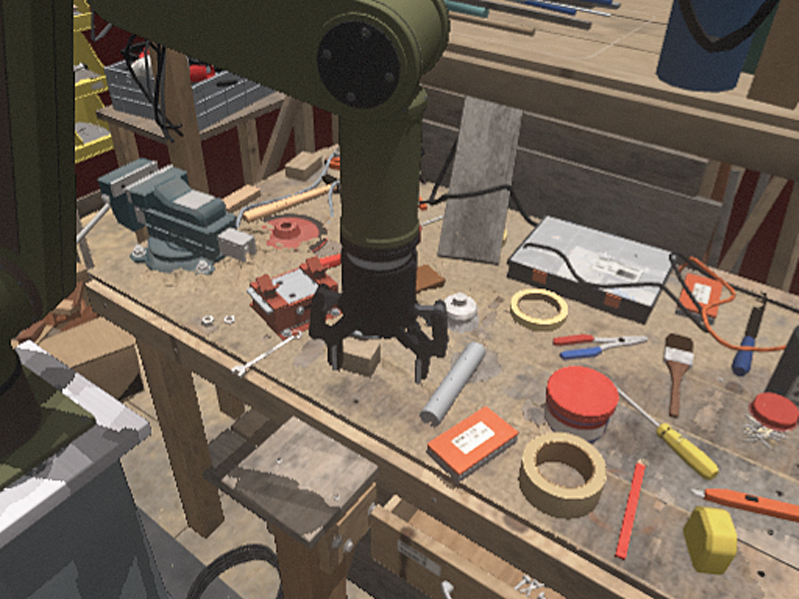

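View pics/side0.png

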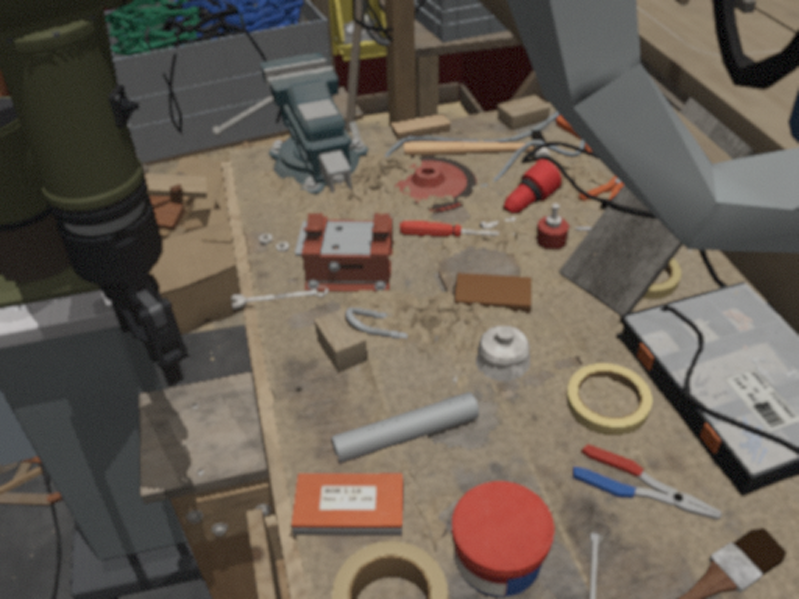

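The scene view has the gripper in front of the support. The side view (800 px scale) shows the support at about (345,250), the U-bolt bend at (355,320) with its legs to (405,335), and the tube from (338,447) to (475,405). I'll zoom in.

```bash
python3 - <<'E'
from h import *
import pickle
c=pickle.load(open('side0.pkl','rb')); save(c,'side0c.png',(185,130,315,300),3.5)
E
```

```text
(no output)
```

View pics/side0c.png

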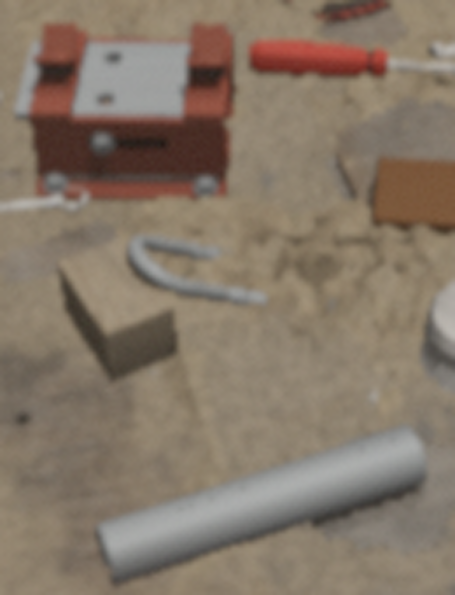

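The crop shows the strap holes at crop (113,57) and (106,98). Support base front corners are at (38,195) and (228,195), and tube end centres at (112,553) and (414,454). The U-bolt leg tips are at (262,298) and (217,253), with the bend at (133,255).

```bash
python3 - <<'E'
from h import *
import pickle
np.set_printoptions(precision=4,suppress=True)
c=pickle.load(open('side0.pkl','rb'))
f=lambda x,y,z: onz(c,185+x/3.5-.0,130+y/3.5,z)
def P(n,*a): print(n,f(*a))
P('holeL',113,57,.058);P('holeR',106,98,.058)
P('strapFL',80,113,.058);P('strapFR',184,116,.058); P('strapBR',190,45,.058);P('strapBL',92,42,.058)
P('cheekFL',38,120,.064);P('cheekFR',228,117,.064)
P('barRback',233,35,.064);P('base FL',38,195,0);P('base FR',228,195,0)
a=f(112,553,.017);b=f(414,454,.017);print('tube',a,b,(a+b)/2,np.linalg.norm(b-a),np.degrees(np.arctan2(*(b-a)[1::-1])))
P('tipR',262,298,.005);P('tipL',217,253,.005)
P('bend',133,250,.045)
P('offc',60,268,.045);P('offc',110,333,.045);P('offc',174,310,.045);P('offc2',113,378,0)
s=r.get_state()
E
```

```text
holeL [ 0.472  -0.1325  0.058 ]
holeR [ 0.4587 -0.1758  0.058 ]
strapFL [ 0.4393 -0.1867  0.058 ]
strapFR [ 0.5037 -0.209   0.058 ]
strapBR [ 0.5253 -0.134   0.058 ]
strapBL [ 0.4615 -0.1112  0.058 ]
cheekFL [ 0.4111 -0.1938  0.064 ]
cheekFR [ 0.5291 -0.2255  0.064 ]
barRback [ 0.5544 -0.1392  0.064 ]
base FL [ 0.4046 -0.1918  0.    ]
base FR [ 0.5265 -0.2274  0.    ]
tube [ 0.3935 -0.5066  0.017 ] [ 0.5673 -0.4861  0.017 ] [ 0.4804 -0.4964  0.017 ] 0.17501851627092269 6.743357758288674
tipR [ 0.5216 -0.3326  0.005 ]
tipL [ 0.5048 -0.2854  0.005 ]
bend [ 0.4478 -0.3108  0.045 ]
offc [ 0.4026 -0.3141  0.045 ]
offc [ 0.4208 -0.3755  0.045 ]
offc [ 0.4602 -0.3675  0.045 ]
offc2 [ 0.4205 -0.3684  0.    ]
```

```bash
cat >> h.py <<'E'
def down(yaw,tilt=0):
    "tool z down, tool x at world yaw (deg); tilt>0 swings tool z forward along tool x heading"
    return R.from_euler('z',yaw,degrees=True).as_matrix()@R.from_euler('y',-tilt,degrees=True).as_matrix()@np.diag([1.,-1,-1])
def go(p,Rt,n=None,s=None):
    s=s or r.get_state(); R0=q2R(s['orientation']); p0=np.array(s['position'])
    w=R.from_matrix(R0.T@Rt).as_rotvec(degrees=True); L=np.linalg.norm(np.array(p)-p0)
    if n is None: n=int(max(np.ceil(L/.034),np.ceil(np.linalg.norm(w)/6),1))
    w=w/n; A=sum(np.linalg.matrix_power(R.from_rotvec(w,degrees=True).as_matrix(),k) for k in range(n))
    d=np.linalg.solve(A,R0.T@(np.array(p)-p0))
    print('rows',n,'each',[round(float(v),4) for v in d]+[round(float(v),2) for v in w])
def st():
    s=r.get_state(); A=q2R(s['orientation'])
    print('t%.2f'%s['time_s'],'p',np.round(s['position'],4),'x',np.round(A[:,0],3),'z',np.round(A[:,2],3),'F',np.round(s['ft_force'],1),'w%.4f g%.1f'%(s['gripper_width'],s['gripper_force']),'q',np.round(s['qpos'],2))
E
python3 -c "
from h import *
go([.480,-.496,.30],down(6.7))"
```

```text
rows 8 each [0.031, 0.0051, 0.013, -0.01, 0.0, 2.13]
```

```bash
python3 -m inch '[0.031,0.005,0.013,0,0,2.13,0.031,0.005,0.013,0,0,2.13,0.031,0.005,0.013,0,0,2.13,0.031,0.005,0.013,0,0,2.13]' 1 && python3 -m inch '[0.031,0.005,0.013,0,0,2.13,0.031,0.005,0.013,0,0,2.13,0.031,0.005,0.013,0,0,2.13,0.031,0.005,0.013,0,0,2.13,0,0,0,0,0,0]'
python3 - <<'E'
from h import *
import pickle
st()
w=cam('wrist');save(w,'w1.png',s=1.56);pickle.dump(w,open('w1.pkl','wb'))
c=cam('scene');pickle.dump(c,open('scene1.pkl','wb'))
g=cv2.cvtColor(w['img'],cv2.COLOR_RGB2HSV)
E
```

```text
time_s: 0.48
position: [0.3556, -0.5008, 0.352]
orientation: [-0.0, 0.991, 0.131, -0.0]
ft_force: [-0.3, -0.7, -0.4]
gripper_width: 0.0851
gripper_force: 0.0
time_s: 0.9
position: [0.4849, -0.4939, 0.2969]
orientation: [-0.001, 0.998, 0.06, 0.001]
ft_force: [-1.1, 0.3, 0.2]
gripper_width: 0.0854
gripper_force: 0.0
t0.90 p [ 0.4849 -0.4939  0.2969] x [0.993 0.119 0.001] z [ 0.001  0.003 -1.   ] F [-1.1  0.3  0.2] w0.0854 g0.0 q [-0.86  0.55  1.38  0.    1.22  0.59]
```

View pics/w1.png

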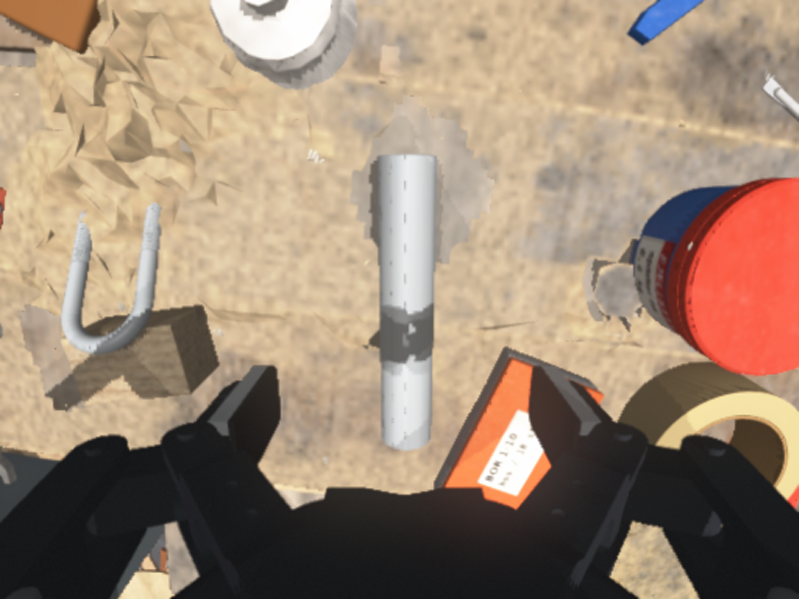

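The wrist view shows the tube from (407,157) to (406,443), the bit box's nearest corner at (510,350), the U-bolt tips at (83,217) and (153,208), and its bend bottom at about (97,340).

```bash
python3 - <<'E'
from h import *
import pickle
np.set_printoptions(precision=4,suppress=True)
w=pickle.load(open('w1.pkl','rb')); k=1.5625
f=lambda x,y,z: onz(w,x/k,y/k,z)
a=f(406,443,.012);b=f(407,160,.017);print('tube',a,b,(a+b)/2,np.linalg.norm(b-a),np.degrees(np.arctan2(*(b-a)[1::-1])))
b1=[f(x,y,.026) for x,y in((510,350),(440,487),(600,385))];print('box',b1)
ax=(b-a)/np.linalg.norm(b-a);m=(a+b)/2
for q in b1: print((q-m)@ax, (q-m)@np.array([-ax[1],ax[0],0]))
s=pickle.load(open('side0.pkl','rb'))
g=lambda x,y:(185+x/3.5,130+y/3.5)
print('tips',f(83,217,.005),f(153,208,.005), tri(w,(153/k,210/k),s,g(262,298)),tri(w,(83/k,217/k),s,g(217,253)))
print('crown',f(92,347,.06),f(99,344,.06), 'offcut',f(90,325,.045),f(195,307,.045),f(183,393,.045))
go([m[0],m[1],.18],down(np.degrees(np.arctan2(ax[1],ax[0]))))
E
```

```text
tube [ 0.3792 -0.5057  0.012 ] [ 0.5649 -0.4837  0.017 ] [ 0.472  -0.4947  0.0145] 0.18700756812403538 6.7635776528265685
box [array([ 0.4618, -0.56  ,  0.026 ]), array([ 0.3568, -0.5319,  0.026 ]), array([ 0.4449, -0.6219,  0.026 ])]
-0.017578584531060492 -0.06362439669705212
-0.11850364637539247 -0.0233156255932798
-0.041595392830071985 -0.12310363760620707
tips [ 0.5094 -0.2837  0.005 ] [ 0.5198 -0.3302  0.005 ] (array([ 0.5201, -0.3331,  0.0073]), np.float64(0.0034946619402194796)) (array([ 0.5073, -0.275 , -0.0056]), np.float64(0.001087659469366328))
crown [ 0.4481 -0.3251  0.06  ] [ 0.4504 -0.3293  0.06  ] offcut [ 0.4542 -0.3135  0.045 ] [ 0.4728 -0.376   0.045 ] [ 0.4181 -0.3676  0.045 ]
rows 4 each [-0.0022, -0.0002, 0.0297, -0.03, 0.03, 0.03]
```

```bash
python3 -m inch '[-0.0023,0,0.030,0,0,0,-0.0023,0,0.030,0,0,0,-0.0023,0,0.030,0,0,0,0,0,0.027,0,0,0,0,0,0,0,0,0]' 0.7 && python3 -m inch '[0,0,0,0,0,0,0,0,0,0,0,0,0,0,0,0,0,0,0,0,0,0,0,0,0,0,0,0,0,0]' 0 50; python3 -m inch '[0,0,0,0,0,0,0,0,0,0,0,0,0,0,0,0,0,0]'; python3 -c "
from h import *
st();go([.48,-.49,.32],down(-3))"
```

```text
time_s: 1.42
position: [0.4698, -0.4942, 0.1786]
orientation: [-0.004, 0.998, 0.058, -0.003]
ft_force: [-0.6, 0.8, -1.1]
gripper_width: 0.0597
gripper_force: 0.0
time_s: 1.83
position: [0.4736, -0.4967, 0.186]
orientation: [0.002, 0.998, 0.059, 0.001]
ft_force: [-2.8, -0.3, 3.8]
gripper_width: 0.0321
gripper_force: 50.4
time_s: 2.08
position: [0.4736, -0.4967, 0.186]
orientation: [0.002, 0.998, 0.059, 0.001]
ft_force: [-1.9, -0.9, 7.2]
gripper_width: 0.0319
gripper_force: 50.6
t2.08 p [ 0.4736 -0.4967  0.186 ] x [0.993 0.117 0.002] z [ 0.002 -0.003 -1.   ] F [-1.9 -0.9  7.2] w0.0319 g50.6 q [-0.87  0.66  1.49 -0.    0.99  0.58]
rows 4 each [0.0017, -0.0015, -0.0335, 0.05, -0.03, 2.43]
```

```bash
python3 -m inch '[0,0,-0.034,0,0,0,0,0,-0.034,0,0,0,0,-0.015,-0.030,0,0,5.5,0,-0.025,-0.025,0,0,5.5,0,-0.03,-0.02,0,0,5.5]' && python3 -m inch '[0.003,-0.036,0,0,0,5.5,0.003,-0.03,0,0,0,0,0,0,0,0,0,0,0,0,0,0,0,0]' && python3 - <<'E'
from h import *
import pickle
st()
w=cam('wrist');save(w,'w2.png',s=1.56);pickle.dump(w,open('w2.pkl','wb'))
E
```

```text
time_s: 2.5
position: [0.473, -0.4269, 0.3292]
orientation: [0.001, 0.996, -0.088, 0.001]
ft_force: [0.5, 0.2, -3.1]
gripper_width: 0.0324
gripper_force: 51.0
time_s: 2.83
position: [0.4933, -0.3608, 0.3271]
orientation: [-0.0, 0.991, -0.131, -0.0]
ft_force: [-0.7, -0.4, -3.6]
gripper_width: 0.0318
gripper_force: 51.0
t2.83 p [ 0.4933 -0.3608  0.3271] x [ 0.966 -0.26  -0.   ] z [-0.  0. -1.] F [-0.7 -0.4 -3.6] w0.0318 g51.0 q [-0.7   0.42  1.53  0.    1.19  1.13]
```

View pics/w2.png

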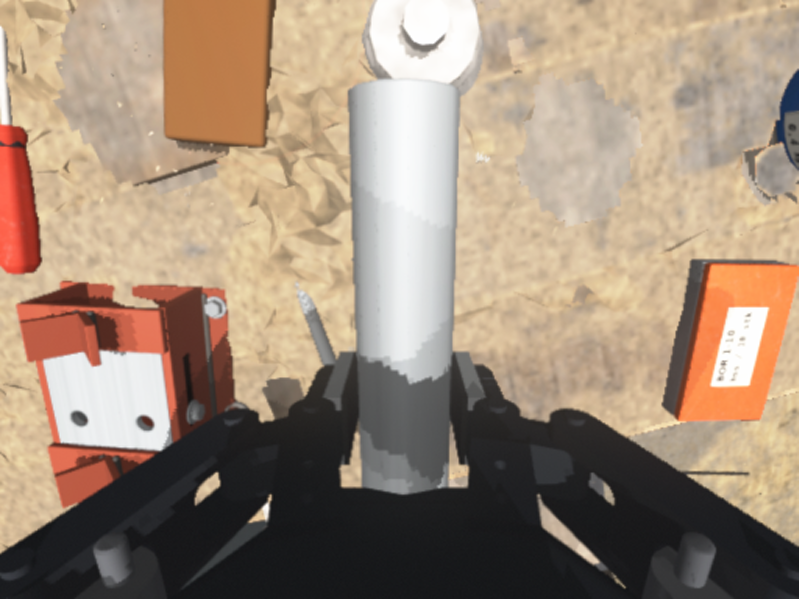

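The wrist view shows the support at lower left with strap holes at (79,419) and (146,422). I'll zoom in for the bar edges and saddles.

```bash
python3 - <<'E'
from h import *
import pickle
w=pickle.load(open('w2.pkl','rb'));save(w,'w2c.png',(0,170,170,340),3.5)
E
```

```text
(no output)
```

View pics/w2c.png

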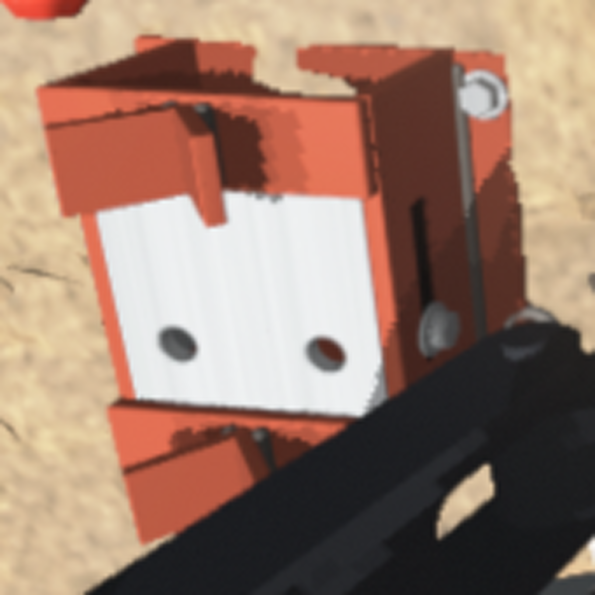

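The crop shows the far bar's outer edge from (40,88) to (370,97) and its inner edge at (225,190) to (375,197). The near bar's edge runs from (112,403) to (345,415), with hole centres at (178,344) and (327,354).

```bash
python3 - <<'E'
from h import *
import pickle
np.set_printoptions(precision=4,suppress=True)
w=pickle.load(open('w2.pkl','rb'))
f=lambda x,y,z: onz(w,x/3.5,170+y/3.5,z)
hl,hr=f(178,344,.058),f(327,354,.058);print('holes',hl,hr,np.linalg.norm(hl-hr),(hl+hr)/2,np.degrees(np.arctan2(*(hl-hr)[1::-1]))-90)
FL,FR,IR,I2,N1,N2=[f(x,y,.064) for x,y in((40,88),(370,97),(375,197),(225,190),(112,403),(345,415))]
print(FL,FR,np.linalg.norm(FL-FR)); 
for yaw in(-15,-16,-17):
    ex=np.array([np.cos(np.radians(yaw)),np.sin(np.radians(yaw)),0]);ey=np.array([-ex[1],ex[0],0])
    print(yaw,'x:',[round(float(p@ex),4) for p in(FL,FR,I2,IR,N1,N2,hl,hr)],'y:',[round(float(p@ey),4) for p in (FL,FR,IR,hl,hr)])
E
```

```text
holes [ 0.4706 -0.129   0.058 ] [ 0.4565 -0.1733  0.058 ] 0.04644859707648019 [ 0.4636 -0.1511  0.058 ] -17.599654756793456
[ 0.5535 -0.1332  0.064 ] [ 0.5269 -0.2232  0.064 ] 0.0937977848853613
-15 x: [0.5691, 0.5668, 0.5401, 0.5385, 0.4707, 0.4692, 0.4879, 0.4858] y: [0.0146, -0.0792, -0.076, -0.0028, -0.0492]
-16 x: [0.5688, 0.568, 0.5406, 0.5397, 0.4703, 0.4701, 0.4879, 0.4866] y: [0.0245, -0.0693, -0.0666, 0.0057, -0.0407]
-17 x: [0.5683, 0.5692, 0.541, 0.5408, 0.4698, 0.4709, 0.4877, 0.4872] y: [0.0344, -0.0594, -0.0572, 0.0142, -0.0322]
```

```bash
python3 -c "
from h import *
go([.478,-.158,.30],down(-16.6))"
```

```text
rows 7 each [-0.01, -0.0275, 0.0038, 0.0, -0.0, 0.21]
```

```bash
python3 -m inch '[-0.010,-0.0275,0.0038,0,0,0.2,-0.010,-0.0275,0.0038,0,0,0.2,-0.010,-0.0275,0.0038,0,0,0.2,-0.010,-0.0275,0.0038,0,0,0.2]' && python3 -m inch '[-0.010,-0.0275,0.0038,0,0,0.2,-0.010,-0.0275,0.0038,0,0,0.2,-0.010,-0.0275,0.0038,0,0,0.3,0,0,0,0,0,0,0,0,0,0,0,0]'; python3 - <<'E'
from h import *
st()
go([.478,-.158,.268],down(-16.6))
c=cam('side');save(c,'s2c.png',(170,90,330,220),3.5)
E
```

```text
time_s: 3.22
position: [0.4837, -0.2466, 0.3111]
orientation: [0.0, 0.99, -0.141, -0.0]
ft_force: [0.3, 0.3, -3.8]
gripper_width: 0.0322
gripper_force: 51.1
time_s: 3.63
position: [0.4781, -0.1582, 0.2998]
orientation: [0.0, 0.989, -0.145, -0.0]
ft_force: [0.6, -0.9, -2.7]
gripper_width: 0.0316
gripper_force: 51.2
t3.63 p [ 0.4781 -0.1582  0.2998] x [ 0.958 -0.287 -0.001] z [-0.001  0.    -1.   ] F [ 0.6 -0.9 -2.7] w0.0316 g51.2 q [-0.4   0.32  1.8  -0.    1.03  1.46]
rows 1 each [-0.0001, -0.0002, 0.0318, 0.02, 0.05, -0.07]
```

View pics/s2c.png

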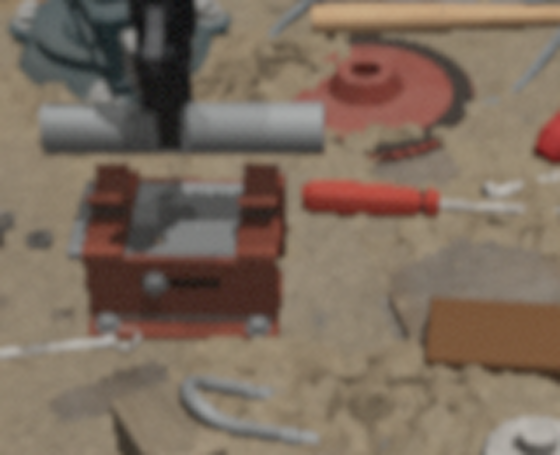

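The side view shows the tube held level above the saddles, from (42,127) to (325,127), with the finger at about x=167. I'll check its lengthwise centring.

```bash
python3 - <<'E'
from h import *
import pickle
c=pickle.load(open('side0.pkl','rb'))
ex=np.array([.9583,-.2857,0]);ctr=np.array([.48,-.159,0])
for z in(.127,.133):
    d=[onz(c,170+x/3.5,90+y/3.5,z)  for x,y in((42,128),(325,127))]
    m=sum(d)/2;print(d,np.linalg.norm(d[1]-d[0]),(m-ctr)@ex)
    # intersect with vertical plane of the tube axis instead
ey=np.array([.2857,.9583,0])
for x,y in((42,128),(325,127)):
    v=ray(c,170+x/3.5,90+y/3.5);t=(ctr-c['o'])@ey/(v@ey);p=c['o']+t*v;print(p,(p-ctr)@ex)
E
```

```text
[array([ 0.39648701, -0.12927952,  0.127     ]), array([ 0.57174914, -0.18118295,  0.127     ])] 0.1827861584357398 0.002869614054420655
[array([ 0.39594701, -0.13839556,  0.133     ]), array([ 0.56947449, -0.18978528,  0.133     ])] 0.18097703950720348 0.0040520479918167525
[ 0.3962063  -0.13401841  0.13011904] -0.08743674582252182
[ 0.57048187 -0.18597555  0.13034277] 0.09441568965065068
```

```bash
python3 -m inch '[-0.003,0,0.012,0,0,0,0,0,0.012,0,0,0,0,0,0.006,0,0,0,0,0,0.003,0,0,0,0,0,0.0,0,0,0]'; python3 -c "
from h import *
st()"
```

```text
time_s: 4.1
position: [0.4759, -0.1588, 0.2672]
orientation: [-0.0, 0.989, -0.147, 0.0]
ft_force: [-0.5, 1.2, -0.7]
gripper_width: 0.0323
gripper_force: 51.4
t4.10 p [ 0.4759 -0.1588  0.2672] x [ 0.957 -0.29   0.   ] z [ 0.  0. -1.] F [-0.5  1.2 -0.7] w0.0323 g51.4 q [-0.41  0.36  1.84  0.    0.94  1.46]
```

```bash
python3 -m inch '[0,0,0.002,0,0,0,0,0,0,0,0,0]'; python3 -m inch '[0,0,0,0,0,0,0,0,0,0,0,0,0,0,0,0,0,0,0,0,0,0,0,0]' 0.7; python3 -m inch '[0,0,-0.015,0,0,0,0,0,-0.025,0,0,0,0,0,-0.03,0,0,0,0,0,-0.03,0,0,0]' 1;  python3 - <<'E'
from h import *
st()
go([.38,-.33,.33],down(18,15))
c=cam('side');save(c,'s3c.png',(170,90,330,260),3.5)
E
```

```text
time_s: 4.27
position: [0.4761, -0.1583, 0.2662]
orientation: [-0.0, 0.989, -0.146, 0.001]
ft_force: [-0.4, 2.7, 3.5]
gripper_width: 0.0319
gripper_force: 51.9
time_s: 4.6
position: [0.4757, -0.1582, 0.2653]
orientation: [0.0, 0.989, -0.146, 0.0]
ft_force: [-0.5, 0.2, -0.7]
gripper_width: 0.06
gripper_force: 0.0
time_s: 4.93
position: [0.4752, -0.1578, 0.3657]
orientation: [-0.0, 0.989, -0.146, -0.001]
ft_force: [0.4, -0.4, -0.6]
gripper_width: 0.0856
gripper_force: 0.0
t4.93 p [ 0.4752 -0.1578  0.3657] x [ 0.957 -0.289 -0.002] z [-0.002  0.001 -1.   ] F [ 0.4 -0.4 -0.6] w0.0856 g0.0 q [-0.4   0.24  1.71 -0.    1.19  1.46]
rows 7 each [-0.0135, 0.0255, 0.0033, 0.65, 2.09, -4.94]
```

View pics/s3c.png

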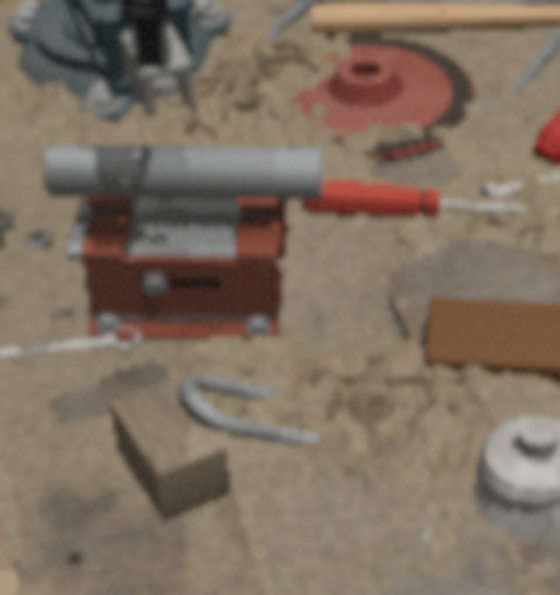

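The tube sits in both V saddles, centred to within a few mm, with the left hole visible below it. Next is the U-bolt pre-grasp pose.

```bash
python3 -c "
from h import *
go([.351,-.352,.262],down(15,30))"
```

```text
rows 8 each [-0.0176, 0.0259, 0.0095, 1.07, 3.59, -3.87]
```

```bash
python3 -m inch '[-0.0176,0.0259,0.0095,1.07,3.59,-3.87,-0.0176,0.0259,0.0095,1.07,3.59,-3.87,-0.0176,0.0259,0.0095,1.07,3.59,-3.87,-0.0176,0.0259,0.0095,1.07,3.59,-3.87]' && python3 -m inch '[-0.0176,0.0259,0.0095,1.07,3.59,-3.87,-0.0176,0.0259,0.0095,1.07,3.59,-3.87,-0.0176,0.0259,0.0095,1.07,3.59,-3.87,-0.0176,0.0259,0.0095,1.07,3.59,-3.87,0,0,0,0,0,0]'; python3 - <<'E'
from h import *
import pickle
st()
w=cam('wrist');pickle.dump(w,open('w3.pkl','wb'));save(w,'w3.png',s=1.56)
E
```

```text
time_s: 5.32
position: [0.3953, -0.2387, 0.3223]
orientation: [-0.018, 0.992, -0.018, 0.121]
ft_force: [0.4, 0.4, 0.1]
gripper_width: 0.0857
gripper_force: 0.0
time_s: 5.73
position: [0.3587, -0.318, 0.274]
orientation: [-0.036, 0.973, 0.081, 0.211]
ft_force: [0.3, -0.7, -0.5]
gripper_width: 0.0857
gripper_force: 0.0
t5.73 p [ 0.3587 -0.318   0.274 ] x [0.897 0.143 0.417] z [ 0.406  0.104 -0.908] F [ 0.3 -0.7 -0.5] w0.0857 g0.0 q [-0.98  0.3   1.98  0.59  0.79  0.02]
```

View pics/w3.png

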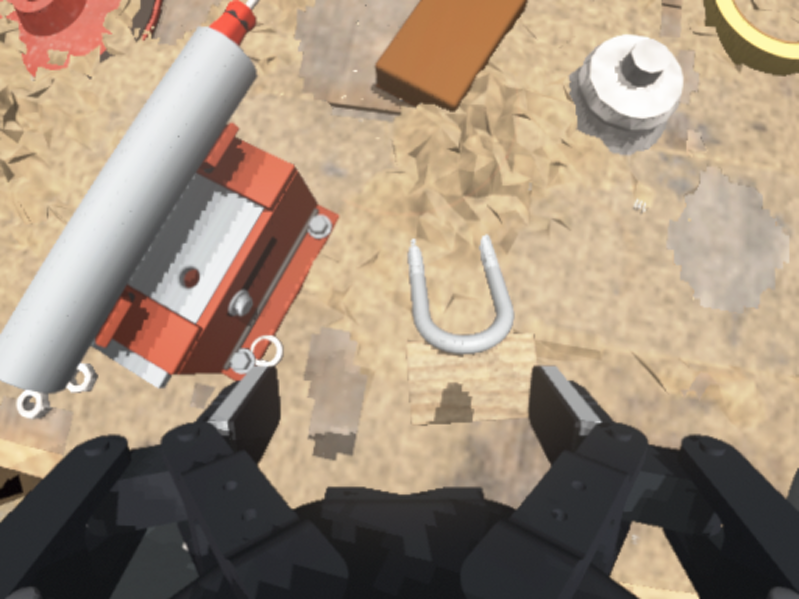

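The wrist view shows the U-bolt with tips at (414,240) and (486,238), and its bend apex centreline at about (467,345), just past the offcut's far edge (410,345)–(535,335).

```bash
python3 - <<'E'
from h import *
import pickle
from scipy.optimize import brentq
np.set_printoptions(precision=4,suppress=True)
k=1.5625
def solve(w,L,Rr,C):
    f=lambda p,z: onz(w,p[0]/k,p[1]/k,z)
    a,b=f(L,.006),f(Rr,.006); m=(a+b)/2
    h=brentq(lambda z:np.linalg.norm(f(C,z)-m)-.089,.03,.12); c=f(C,h); d=(m-c)/np.linalg.norm(m-c)
    print('tips',a,b,np.linalg.norm(a-b),'crown',c,'slope',np.degrees(np.arcsin(-d[2])),'head by legs',np.degrees(np.arctan2(d[1],d[0])),'by tips',np.degrees(np.arctan2(*(a-b)[1::-1]))-90,'origin',c+.023*d)
    return f
w=pickle.load(open('w3.pkl','rb')); f=solve(w,(415,242),(486,240),(467,344))
print('edge',f((410,345),.045),f((535,335),.045))
w=pickle.load(open('w1.pkl','rb')); solve(w,(83,217),(153,208),(96,342))
E
```

```text
tips [ 0.5121 -0.2871  0.006 ] [ 0.5212 -0.333   0.006 ] 0.04674021881477242 crown [ 0.4477 -0.3255  0.0602] slope 37.49089532264963 head by legs 12.677182520155862 by tips 11.172782031040242 origin [ 0.4656 -0.3215  0.0462]
edge [ 0.443  -0.2967  0.045 ] [ 0.4599 -0.3626  0.045 ]
tips [ 0.5095 -0.2845  0.006 ] [ 0.52   -0.3308  0.006 ] 0.04746407727843617 crown [ 0.4546 -0.3327  0.0666] slope 42.94255057399311 head by legs 22.5945726882387 by tips 12.671898645989032 origin [ 0.4701 -0.3262  0.051 ]
```

```bash
python3 -c "
from h import *
go([.345,-.347,.250],down(12,34),5)"
```

```text
rows 5 each [-0.0057, 0.0056, 0.0024, -0.18, 1.87, -0.6]
```

```bash
python3 -m inch '[-0.0057,0.0056,0.0024,-0.18,1.87,-0.6,-0.0057,0.0056,0.0024,-0.18,1.87,-0.6,-0.0057,0.0056,0.0024,-0.18,1.87,-0.6,-0.0057,0.0056,0.0024,-0.18,1.87,-0.6,-0.0057,0.0056,0.0024,-0.18,1.87,-0.6]';python3 -m inch '[0,0,0,0,0,0,0,0,0,0,0,0]'; python3 -c "
from h import *
st();go([.3875,-.3381,.167],down(12,34),5)"
```

```text
time_s: 6.2
position: [0.3469, -0.3443, 0.2517]
orientation: [-0.03, 0.95, 0.103, 0.292]
ft_force: [-0.3, -0.3, -0.0]
gripper_width: 0.0856
gripper_force: 0.0
time_s: 6.37
position: [0.3467, -0.3445, 0.2513]
orientation: [-0.031, 0.951, 0.102, 0.291]
ft_force: [-0.5, 0.3, -0.3]
gripper_width: 0.0855
gripper_force: 0.0
t6.37 p [ 0.3467 -0.3445  0.2513] x [0.81  0.177 0.559] z [ 0.546  0.119 -0.829] F [-0.5  0.3 -0.3] w0.0855 g0.0 q [-1.09  0.37  2.02  0.87  0.78 -0.38]
rows 5 each [-0.0026, 0.0005, 0.0186, -0.03, -0.0, 0.05]
```

```bash
python3 -m inch '[-0.0026,0.0005,0.0186,0,0,0,-0.0026,0.0005,0.0186,0,0,0,-0.0026,0.0005,0.0186,0,0,0,-0.0026,0.0005,0.0186,0,0,0,-0.0026,0.0005,0.0186,0,0,0]';python3 -m inch '[0,0,0,0,0,0,0,0,0,0,0,0]'; python3 -m inch '[0,0,0,0,0,0,0,0,0,0,0,0,0,0,0,0,0,0,0,0,0,0,0,0,0,0,0,0,0,0]' 0 50;python3 -c "
from h import *
st()"
```

```text
time_s: 6.78
position: [0.3886, -0.3381, 0.1671]
orientation: [-0.03, 0.951, 0.103, 0.291]
ft_force: [0.9, 0.4, 0.3]
gripper_width: 0.0853
gripper_force: 0.0
time_s: 6.95
position: [0.3881, -0.3378, 0.1668]
orientation: [-0.031, 0.951, 0.103, 0.291]
ft_force: [-0.5, 0.1, 0.7]
gripper_width: 0.0854
gripper_force: 0.0
time_s: 7.37
position: [0.3875, -0.3393, 0.168]
orientation: [-0.03, 0.95, 0.103, 0.292]
ft_force: [-0.2, -0.2, 6.7]
gripper_width: 0.054
gripper_force: 52.2
t7.37 p [ 0.3875 -0.3393  0.168 ] x [0.808 0.178 0.562] z [ 0.549  0.116 -0.827] F [-0.2 -0.2  6.7] w0.0540 g52.2 q [-1.01  0.54  2.06  1.12  0.63 -0.61]
```

```bash
python3 -m inch '[0.011,0,-0.0165,0,0,0,0.017,0,-0.025,0,0,0,0.017,0,-0.025,0,0,0,0.017,0,-0.025,0,0,0,0.017,0,-0.025,0,0,0]' - 80;python3 -m inch '[0.011,0,-0.0165,0,0,0,0,0,0,0,0,0]'; python3 - <<'E'
from h import *
import pickle
st()
for n in('side','scene'): pickle.dump(cam(n),open(n+'4.pkl','wb'))
w=cam('wrist');pickle.dump(w,open('w4.pkl','wb'))
s=r.get_state();A=q2R(s['orientation'])
# planned: tool-frame U pose at grasp
Rg=down(12,34);pg=np.array([.3875,-.3393,.168]);o=np.array([.4656,-.3215,.0462]);d=np.array([.786,.167,-.595])
print('o_tool',Rg.T@(o-pg),'d_tool',Rg.T@d)
Rt=down(-16.6,-19.5)
ot=Rg.T@(o-pg)
p=np.array([.4645,-.1526,.215])-Rt@ot; print('tcp',p, 'd',Rt@Rg.T@d); go(p,Rt)
E
```

```text
time_s: 7.78
position: [0.3867, -0.3382, 0.3086]
orientation: [-0.03, 0.951, 0.103, 0.29]
ft_force: [0.3, -0.4, -0.2]
gripper_width: 0.0534
gripper_force: 83.8
time_s: 7.95
position: [0.3877, -0.3397, 0.3319]
orientation: [-0.026, 0.95, 0.104, 0.293]
ft_force: [1.2, -0.5, -0.4]
gripper_width: 0.0533
gripper_force: 83.9
t7.95 p [ 0.3877 -0.3397  0.3319] x [0.807 0.182 0.563] z [ 0.552  0.111 -0.827] F [ 1.2 -0.5 -0.4] w0.0533 g83.9 q [-1.01  0.26  1.89  0.74  0.9  -0.1 ]
o_tool [-0.00170863 -0.00117312  0.14576486] d_tool [3.33449440e-01 6.79396602e-05 9.42614166e-01]
tcp [ 0.51233775 -0.1680852   0.35183365] d [-3.33545162e-04  2.85397771e-05 -9.99854933e-01]
rows 11 each [0.0119, -0.0159, 0.0003, -0.33, -4.76, 2.7]
```

```bash
cat > kin.py <<'E'
from h import *
from scipy.optimize import least_squares
D=[([-.86,.55,1.38,0,1.22,.59],[.4849,-.4939,.2969]),([-.4,.32,1.80,0,1.03,1.46],[.4781,-.1582,.2998]),([-.4,.24,1.71,0,1.19,1.46],[.4752,-.1578,.3657]),
([-.98,.3,1.98,.59,.79,.02],[.3587,-.318,.274]),([-1.09,.37,2.02,.87,.78,-.38],[.3467,-.3445,.2513]),([-1.01,.54,2.06,1.12,.63,-.61],[.3875,-.3393,.168]),
([-1.01,.26,1.89,.74,.9,-.10],[.3877,-.3397,.3319]),([-1.2295,.3074,1.5073,0,1.3284,-.0735],[.2316,-.526,.404]),([-.7,.42,1.53,0,1.19,1.13],[.4933,-.3608,.3271])]
E=lambda s,a:R.from_euler(s,a).as_matrix()
def fk(q,k):
    h,L1,L2,b,lat,d,a0=k; S=E('z',q[0]); F=S@E('y',q[1]); G=S@E('y',q[1]+q[2])
    el=S@np.array([a0,0,h])+F@[0,0,L1]; w=el+G@[b,lat,L2]; H=G@E('z',q[3])@E('y',q[4]); 
    return w+H@[0,0,d], H@E('z',q[5]), w, el
k=least_squares(lambda k:np.concatenate([fk(q,k)[0]-p for q,p in D]),[.3,.45,.45,0,.04,.2,0]).x
def ik(p,Rt,q0):
    c=least_squares(lambda q:np.concatenate([fk(q,k)[0]-p,.3*(fk(q,k)[1].T@Rt@fix-np.eye(3)).ravel()]),q0); return c.x,c.cost
s=r.get_state(); fix=q2R(s['orientation']).T@fk(s['qpos'],k)[1]
if __name__=='__main__':
    np.set_printoptions(precision=3,suppress=True)
    print(k,max(np.abs(np.concatenate([fk(q,k)[0]-p for q,p in D]))),'fix',fix)
    ot=np.array([-.0017,-.0012,.1458])
    for yaw,tilt,q0 in((-16.6,-19.5,[-.4,.3,1.8,0,1.2,1.4]),(163.4,-19.5,[-.4,.2,2.1,0,.6,-1.7])):
        for z in(.215,.094):
            Rt=down(yaw,tilt);p=np.array([.4645,-.1526,z])-Rt@ot
            q,c=ik(p,Rt,q0);print(yaw,z,p,'q',q,'cost',c,'wrist',fk(q,k)[2],'elbow',fk(q,k)[3])
E
python3 kin.py
```

```text
[ 0.184  0.657  0.42   0.111  0.042  0.198 -0.006] 0.0031382943903511262 fix [[ 0.  1. -0.]
 [-1.  0.  0.]
 [ 0.  0.  1.]]
-16.6 0.215 [ 0.512 -0.168  0.352] q [-0.384  0.4    1.53  -0.031  1.55   1.483] cost 5.8965256612849394e-18 wrist [ 0.576 -0.187  0.539] elbow [ 0.232 -0.093  0.79 ]
-16.6 0.094 [ 0.512 -0.168  0.231] q [-0.384  0.53   1.66  -0.033  1.29   1.491] cost 8.694393356557751e-30 wrist [ 0.576 -0.187  0.418] elbow [ 0.302 -0.122  0.751]
163.4 0.215 [ 0.417 -0.137  0.352] q [-0.436  0.095  1.981  0.073  0.73  -1.764] cost 3.91213455367546e-16 wrist [ 0.353 -0.118  0.539] elbow [ 0.051 -0.024  0.839]
163.4 0.094 [ 0.417 -0.137  0.231] q [-0.436  0.301  2.152  0.141  0.355 -1.841] cost 2.2188698016640863e-29 wrist [ 0.353 -0.118  0.418] elbow [ 0.171 -0.08   0.812]
```

```bash
cat > t.py <<'E'
from kin import *
ot=np.array([-.0017,-.0012,.1458])
Rt=down(163.4,-19.5);p=np.array([.4645,-.1526,.245])-Rt@ot;print(p)
go(p,Rt)
# preview path
n=27;s=r.get_state();R0=q2R(s['orientation']);p0=s['position']
w=R.from_matrix(R0.T@Rt).as_rotvec()/n;A=sum(R.from_rotvec(w*j).as_matrix() for j in range(n));d=np.linalg.solve(A,R0.T@(p-p0))
P,Q=np.array(p0),R0;q=s['qpos'];d_t=np.array([.3334,0,.9426])
for i in range(n):
    P=P+Q@d;Q=Q@R.from_rotvec(w).as_matrix();q,c=ik(P,Q,q)
    o=P+Q@ot
    if i%4==3 or i==n-1: print(i+1,np.round(P,3),'o',np.round(o,3),'tipmid',np.round(o+.066*Q@d_t,3),'q',np.round(q,2),'%.1e'%c)
E
python3 t.py
```

```text
[ 0.41666648 -0.13708802  0.38186966]
rows 26 each [0.011, 0.0017, -0.0003, 0.75, -0.68, -5.84]
4 [ 0.421 -0.331  0.351] o [ 0.491 -0.309  0.225] tipmid [ 0.537 -0.288  0.182] q [-0.93  0.27  1.8   0.63  0.97 -0.31] 8.1e-17
8 [ 0.45  -0.308  0.372] o [ 0.511 -0.287  0.241] tipmid [ 0.548 -0.259  0.194] q [-0.83  0.25  1.74  0.52  1.01 -0.53] 1.2e-31
12 [ 0.469 -0.273  0.387] o [ 0.522 -0.256  0.253] tipmid [ 0.548 -0.227  0.2  ] q [-0.73  0.23  1.72  0.42  1.03 -0.76] 1.6e-30
16 [ 0.474 -0.232  0.396] o [ 0.522 -0.222  0.258] tipmid [ 0.537 -0.196  0.2  ] q [-0.63  0.19  1.73  0.31  1.01 -1.  ] 1.4e-29
20 [ 0.464 -0.191  0.396] o [ 0.509 -0.19   0.258] tipmid [ 0.516 -0.171  0.195] q [-0.54  0.15  1.78  0.22  0.97 -1.26] 2.6e-29
24 [ 0.441 -0.156  0.39 ] o [ 0.487 -0.165  0.252] tipmid [ 0.488 -0.156  0.186] q [-0.47  0.1   1.86  0.12  0.89 -1.53] 1.3e-29
27 [ 0.417 -0.137  0.382] o [ 0.464 -0.153  0.245] tipmid [ 0.465 -0.153  0.179] q [-0.44  0.06  1.93  0.07  0.82 -1.75] 5.5e-30
```

Safe path. 27 rows: recompute as n=26 twist [0.011, 0.0017, -0.0003, 0.75, -0.68, -5.84].

```bash
for i in 1 2 3 4 5; do python3 -m inch '[0.011,0.0017,-0.0003,0.75,-0.68,-5.84,0.011,0.0017,-0.0003,0.75,-0.68,-5.84,0.011,0.0017,-0.0003,0.75,-0.68,-5.84,0.011,0.0017,-0.0003,0.75,-0.68,-5.84,0.011,0.0017,-0.0003,0.75,-0.68,-5.84]' | tail -1; done; python3 -m inch '[0.011,0.0017,-0.0003,0.75,-0.68,-5.84,0,0,0,0,0,0,0,0,0,0,0,0]'; python3 - <<'E'
from h import *
import pickle
st()
Rt=down(163.4,-19.5);go([.4167,-.1371,.3819],Rt)
for n in('side','scene','wrist'): pickle.dump(cam(n),open(n+'5.pkl','wb'))
# difference masks side5 vs side4 near expected u-bolt
c4,c5=pickle.load(open('side4.pkl','rb')),pickle.load(open('side5.pkl','rb'))
for n in([.4645,-.1526,.245],[.4645,-.1526,.179]): print([np.round(proj(pickle.load(open(m+'5.pkl','rb')),n),1) for m in('side','scene','wrist')])
E
```

```text
gripper_force: 83.9
gripper_force: 83.9
gripper_force: 83.8
gripper_force: 83.8
gripper_force: 83.8
time_s: 10.43
position: [0.4171, -0.1361, 0.3809]
orientation: [0.165, 0.144, 0.975, -0.024]
ft_force: [1.3, 0.4, -1.1]
gripper_width: 0.0533
gripper_force: 83.8
t10.43 p [ 0.4171 -0.1361  0.3809] x [-0.904  0.273 -0.329] z [ 0.315 -0.093 -0.944] F [ 1.3  0.4 -1.1] w0.0533 g83.8 q [-0.43  0.06  1.94  0.07  0.82 -1.75]
rows 1 each [-0.0003, -0.0011, -0.001, 0.03, -0.3, -0.22]
[array([209. ,  80.3]), array([176.4, 124.3]), array([253. , 264.3])]
[array([211.6, 107.3]), array([178.6, 147. ]), array([254.5, 187.6])]
```

```bash
python3 - <<'E'
from h import *
import pickle
c4,c5=pickle.load(open('side4.pkl','rb')),pickle.load(open('side5.pkl','rb'))
d=np.abs(c5['img'].astype(int)-c4['img']).sum(2)>60
for y in range(76,126,2): print(y,''.join('#' if v else '.' for v in d[y,180:240]))
E
```

```text
76 #####..#..##################.###.####.......................
78 ###....###..################.###..###.......................
80 ........###.################.####..##.......................
82 .....##..##.###############..####...##......................
84 ......###...###############.#######.........................
86 ..#######.#####.#.....#.#....######.........................
88 ########..####...........#.....##...........................
90 ########..###.########.....####.............................
92 ########.####..#########....####............................
94 ########..#....#########......#..####.......................
96 #######.....###.....##......................................
98 #######...######........#######.####........................
100 #################.......#######.####........................
102 ...##############.......#######.####........................
104 #...###############......###########........................
106 ####.....###########.....##########.........................
108 ########..........##......#####.##..........................
110 ##################........#######...........................
112 #####################...############........................
114 #####################################.......................
116 #######################.################....................
118 ########################################....................
120 ##########################################..................
122 ############################################................
124 .############################################...............
```

```bash
python3 - <<'E'
from h import *
import pickle
w=pickle.load(open('wrist5.pkl','rb'));save(w,'w5.png',s=1.5625)
E
```

```text
(no output)
```

View pics/w5.png

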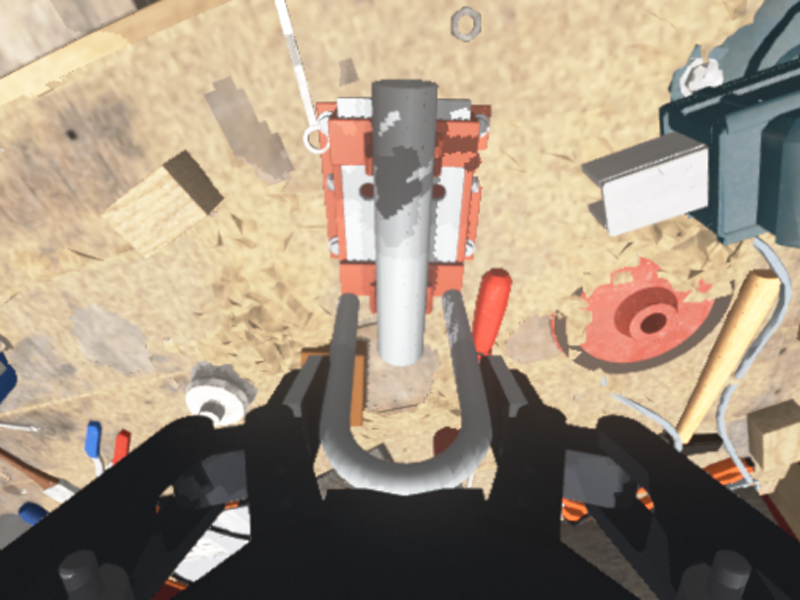

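The wrist view shows the U-bolt held squarely, with tips at (349,297) and (453,296) and the crown at (405,478). Both strap holes are visible at (367,190) and (438,190), either side of the tube, whose axis is at about x=404.

```bash
python3 - <<'E'
from h import *
import pickle
np.set_printoptions(precision=4,suppress=True)
w=pickle.load(open('wrist5.pkl','rb'));k=1.5625
s=r.get_state();A=q2R(s['orientation']);p0=s['position'];nz=A[:,2]
def ontool(u,v,zt):
    d=ray(w,u/k,v/k);t=((p0+zt*nz)-w['o'])@nz/(d@nz);return w['o']+t*d
a,b=ontool(349,296,.208),ontool(453,295,.208);m=(a+b)/2;print('tips',a,b,np.linalg.norm(a-b),m)
c=ontool(405,478,.1458-.026);print('crown',c)
d=(m-c)/np.linalg.norm(m-c);print('leg len',np.linalg.norm(m-c),'d',d)
y=(a-b)/np.linalg.norm(a-b);print('U yaw',np.degrees(np.arctan2(y[1],y[0])),y[2])
h=[onz(w,x/k,190/k,.0575) for x in(367,438)];print('holes',h,np.linalg.norm(h[0]-h[1]),sum(h)/2)
T1,T2=onz(w,404/k,82/k,.1),onz(w,401/k,358/k,.1);print('tube yaw',T1,T2,np.degrees(np.arctan2(*(T2-T1)[1::-1])))
E
```

```text
tips [ 0.4595 -0.1733  0.1794] [ 0.4723 -0.1297  0.1793] 0.04540570133418535 [ 0.4659 -0.1515  0.1794]
crown [ 0.46   -0.1482  0.2706]
leg len 0.09145935811566117 d [ 0.0644 -0.0361 -0.9973]
U yaw -106.28641546388376 0.0024017391922479493
holes [array([ 0.457 , -0.1732,  0.0575]), array([ 0.4708, -0.1276,  0.0575])] 0.04769436058575919 [ 0.4639 -0.1504  0.0575]
tube yaw [ 0.3954 -0.1287  0.1   ] [ 0.5717 -0.1843  0.1   ] -17.49899546459605
```

```bash
cat > tip.py <<'E'
from h import *
import sys
# tip midpoint in tool frame (measured in wrist5)
s=r.get_state();A=q2R(s['orientation'])
t=np.load('t.npy') if len(sys.argv)<99 else 0
print('tip',np.round(s['position']+A@t,4)); st()
def totip(p,Rt,n=None): go(np.array(p)-Rt@t,Rt,n)
E
python3 - <<'E'
from h import *
s=r.get_state();A=q2R(s['orientation']);t=A.T@(np.array([.4659,-.1515,.1794])-s['position']);np.save('t.npy',t)
Rt=A@R.from_euler('y',1.5,degrees=True).as_matrix()@R.from_euler('z',.8,degrees=True).as_matrix();np.save('Rt.npy',Rt);print(t)
from tip import *
totip([.4639,-.1508,.122],Rt,5)
E
```

```text
[ 0.02112046 -0.00021261  0.207988  ]
tip [ 0.4659 -0.1515  0.1794]
t10.58 p [ 0.4187 -0.1372  0.3826] x [-0.903  0.273 -0.333] z [ 0.319 -0.096 -0.943] F [-0.7  0.6 -1.6] w0.0532 g83.8 q [-0.43  0.06  1.93  0.07  0.82 -1.75]
rows 5 each [0.003, -0.0001, 0.0108, 0.0, 0.3, 0.16]
```

```bash
python3 -m inch '[0.003,0,0.0108,0,0.3,0.16,0.003,0,0.0108,0,0.3,0.16,0.003,0,0.0108,0,0.3,0.16,0.003,0,0.0108,0,0.3,0.16,0.003,0,0.0108,0,0.3,0.16]' >/dev/null; python3 -m inch '[0,0,0,0,0,0,0,0,0,0,0,0]' >/dev/null; python3 -c "
from tip import *
Rt=np.load('Rt.npy');totip([.4639,-.1508,.095],Rt,5)"
```

```text
tip [ 0.4636 -0.1504  0.1221]
t11.17 p [ 0.4216 -0.138   0.3265] x [-0.907  0.288 -0.307] z [ 0.294 -0.088 -0.952] F [-1.2  0.5 -1.1] w0.0532 g83.9 q [-0.43  0.14  2.    0.07  0.69 -1.74]
rows 5 each [0.0016, -0.0001, 0.0052, 0.0, -0.01, 0.01]
```

```bash
for i in 1 2; do python3 -m inch '[0.0017,0,0.0052,0,0,0,0.0017,0,0.0052,0,0,0,0.0017,0,0.0052,0,0,0,0,0,0,0,0,0]' | grep -E 'pos|ft_f'; done; python3 -c "
from tip import *
Rt=np.load('Rt.npy');totip([.4639,-.1508,.070],Rt,5)"
```

```text
position: [0.4206, -0.1373, 0.3096]
ft_force: [-0.6, -0.6, -0.9]
position: [0.4205, -0.1371, 0.2929]
ft_force: [0.7, 0.2, -1.7]
tip [ 0.4623 -0.1495  0.0884]
t11.83 p [ 0.4205 -0.1371  0.2929] x [-0.908  0.287 -0.306] z [ 0.293 -0.088 -0.952] F [ 0.7  0.2 -1.7] w0.0536 g83.9 q [-0.43  0.19  2.06  0.08  0.59 -1.75]
rows 5 each [0.0009, -0.0002, 0.0036, 0.0, -0.02, 0.02]
```

```bash
python3 -m inch '[0.0007,0,0.0040,0,0,0,0.0007,0,0.0040,0,0,0,0.0012,0,0.0038,0,0,0,0.0012,0,0.0038,0,0,0,0,0,0,0,0,0]' | grep -E 'pos|ft_f'; for i in 1 2 3 4; do python3 -m inch '[0.0006,0,0.0019,0,0,0,0.0006,0,0.0019,0,0,0,0,0,0,0,0,0]' | grep -E 'pos|ft_f'; done; python3 -c "
from tip import *"
```

```text
position: [0.4219, -0.1375, 0.2772]
ft_force: [-1.0, 0.1, -0.7]
position: [0.4222, -0.1376, 0.2738]
ft_force: [0.3, -0.7, -1.5]
position: [0.4222, -0.1376, 0.2698]
ft_force: [-0.4, 0.2, -1.3]
position: [0.4221, -0.1376, 0.2658]
ft_force: [-1.0, 0.1, 0.4]
position: [0.4226, -0.1377, 0.2632]
ft_force: [-4.9, 0.3, 8.6]
tip [ 0.4652 -0.1505  0.0589]
t13.25 p [ 0.4226 -0.1377  0.2632] x [-0.907  0.286 -0.311] z [ 0.297 -0.09  -0.951] F [-4.9  0.3  8.6] w0.0535 g85.2 q [-0.43  0.25  2.09  0.09  0.49 -1.77]
```

```bash
for i in 1 2 3; do python3 -m inch '[0.00095,0,-0.0003,0,0,0,0,0,0,0,0,0]' | grep -E 'pos|ft_f'; done; python3 -c "
from tip import *"
```

```text
position: [0.4207, -0.1372, 0.262]
ft_force: [-3.6, -1.1, 0.4]
position: [0.4202, -0.137, 0.2619]
ft_force: [-1.3, -1.3, 0.0]
position: [0.4196, -0.1368, 0.262]
ft_force: [-1.3, -1.7, -1.2]
tip [ 0.4619 -0.1494  0.0576]
t13.75 p [ 0.4196 -0.1368  0.262 ] x [-0.907  0.287 -0.309] z [ 0.296 -0.089 -0.951] F [-1.3 -1.7 -1.2] w0.0532 g83.9 q [-0.43  0.24  2.1   0.09  0.49 -1.77]
```

```bash
for i in 1 2; do python3 -m inch '[0.0006,0,0.0019,0,0,0,0.0006,0,0.0019,0,0,0,0,0,0,0,0,0]' | grep -E 'pos|ft_f'; done; python3 -c "
from tip import *"
```

```text
position: [0.4196, -0.1369, 0.2578]
ft_force: [-1.0, -2.7, -2.1]
position: [0.4195, -0.1369, 0.2538]
ft_force: [-1.6, -2.5, -1.2]
tip [ 0.4617 -0.1495  0.0494]
t14.25 p [ 0.4195 -0.1369  0.2538] x [-0.907  0.286 -0.308] z [ 0.295 -0.089 -0.951] F [-1.6 -2.5 -1.2] w0.0534 g84.2 q [-0.43  0.26  2.11  0.1   0.46 -1.77]
```

```bash
for i in 1 2 3; do python3 -m inch '[0.0009,0,0.0029,0,0,0,0.0009,0,0.0029,0,0,0,0,0,0,0,0,0]' | grep -E 'pos|ft_f'; done; python3 -c "
from tip import *"
```

```text
position: [0.4194, -0.1369, 0.2476]
ft_force: [-2.5, -4.1, -1.5]
position: [0.4193, -0.137, 0.2415]
ft_force: [-4.2, -4.7, -1.6]
position: [0.419, -0.1374, 0.2374]
ft_force: [-15.3, -8.8, 24.3]
tip [ 0.4617 -0.1504  0.0331]
t15.00 p [ 0.419  -0.1374  0.2374] x [-0.906  0.287 -0.311] z [ 0.297 -0.091 -0.95 ] F [-15.3  -8.8  24.3] w0.0533 g86.5 q [-0.43  0.29  2.13  0.11  0.4  -1.79]
```

```bash
python3 -m inch '[-0.0006,0,-0.0022,0,0,0,0,0,0,0,0,0]' | grep -E 'pos|ft_f'; python3 -m inch '[0,0,0,0,0,0,0,0,0,0,0,0,0,0,0,0,0,0,0,0,0,0,0,0]' 0.9; python3 -m inch '[0,0,-0.02,0,0,0,0,0,-0.03,0,0,0,0,0,-0.03,0,0,0,0,0,-0.02,0,0,0,0,0,0,0,0,0]' | grep -E 'pos|ft_f'; python3 - <<'E'
from kin import *
import pickle
st()
for n in('side','scene','wrist'): pickle.dump(cam(n),open(n+'6.pkl','wb'))
go([.4639,-.151,.345],down(163,0))
q,c=ik(np.array([.4639,-.151,.295]),down(163,0),s['qpos']);print(q,c)
w=pickle.load(open('wrist6.pkl','rb'))
for z in(.094,.098,.102):
    ey=np.array([.289,.957,0]);o=np.array([.4639,-.151,z])
    print(z,[np.round(proj(w,p),0) for p in(o+[0,0,.023],o+.023*ey,o-.023*ey)])
E
```

```text
position: [0.419, -0.1371, 0.2387]
ft_force: [-8.1, -6.4, 8.7]
time_s: 15.5
position: [0.4202, -0.1366, 0.2382]
orientation: [0.155, 0.15, 0.976, -0.022]
ft_force: [-0.1, -0.3, 0.0]
gripper_width: 0.0769
gripper_force: 0.0
position: [0.3907, -0.1279, 0.3369]
ft_force: [0.8, -0.1, 0.5]
t15.92 p [ 0.3907 -0.1279  0.3369] x [-0.905  0.285 -0.316] z [ 0.302 -0.091 -0.949] F [ 0.8 -0.1  0.5] w0.0766 g0.0 q [-0.44  0.08  2.05  0.07  0.7  -1.76]
rows 3 each [-0.0261, -0.0001, 0.0015, 0.06, 6.0, -0.16]
[-4.01151062e-01  3.04296485e-01  1.83190252e+00  1.49178631e-12
  1.00539365e+00 -1.67524142e+00] 4.203113002323963e-25
0.094 [array([256., 214.]), array([283., 197.]), array([229., 198.])]
0.098 [array([256., 217.]), array([283., 200.]), array([229., 200.])]
0.102 [array([256., 221.]), array([284., 203.]), array([229., 203.])]
```

```bash
python3 -m inch '[-0.0261,0,0.0015,0,6.0,-0.1,-0.0261,0,0.0015,0,6.0,-0.1,-0.0261,0,0.0015,0,6.0,-0.1,0,0,0,0,0,0,0,0,0,0,0,0]' 0 >/dev/null; python3 -m inch '[0,0,0.008,0,0,0,0,0,0.008,0,0,0,0,0,0.008,0,0,0,0,0,0.008,0,0,0,0,0,0,0,0,0]'|grep -E 'pos|ft_f|width'; for i in 1 2 3; do python3 -m inch '[0,0,0.003,0,0,0,0,0,0,0,0,0]' | grep -E 'pos|ft_f'; done; python3 -c "
from h import *
st()"
```

```text
position: [0.4622, -0.1502, 0.3111]
ft_force: [-0.6, 0.2, 0.9]
gripper_width: -0.0002
position: [0.4636, -0.1507, 0.3098]
ft_force: [0.0, 0.4, -0.7]
position: [0.4639, -0.1508, 0.3071]
ft_force: [0.0, -0.5, -0.1]
position: [0.4639, -0.1508, 0.3039]
ft_force: [-0.2, -0.6, 0.5]
t17.40 p [ 0.4639 -0.1508  0.3039] x [-0.956  0.295  0.001] z [ 0.001  0.003 -1.   ] F [-0.2 -0.6  0.5] w-0.0000 g0.0 q [-0.4   0.29  1.82  0.    1.03 -1.68]
```

```bash
for i in 1 2 3 4 5 6; do python3 -m inch '[0,0,0.002,0,0,0,0,0,0,0,0,0]' | grep -E 'pos|ft_f'; done
```

```text
position: [0.4639, -0.1508, 0.3019]
ft_force: [0.3, -0.1, 0.2]
position: [0.4639, -0.1508, 0.2998]
ft_force: [-0.9, -0.2, 0.3]
position: [0.4638, -0.1507, 0.2978]
ft_force: [0.2, -0.7, 0.2]
position: [0.4639, -0.1508, 0.2958]
ft_force: [-0.7, -0.3, 0.6]
position: [0.4641, -0.1508, 0.2951]
ft_force: [-1.7, 0.2, 9.0]
position: [0.464, -0.1508, 0.2947]
ft_force: [-5.7, 1.9, 21.0]
```

```bash
python3 -m inch '[0,0,-0.01,0,0,0,0,0,-0.03,0,0,0,0,0,-0.03,0,0,0,0,0,-0.03,0,0,0,0,0,0,0,0,0]' | grep -E 'pos|ft_f'; python3 - <<'E'
from h import *
import pickle
c4=pickle.load(open('side4.pkl','rb'));c=cam('side')
ctr=np.array([.48,-.159,.095]);ex=np.array([.957,-.29,0])
for n,i in(('before',c4),('now',c)):
    pr=[int(i['img'][int(round(v)),int(round(u))].sum()) for u,v in (proj(i,ctr+ex*a+np.array([0,0,.01])) for a in np.arange(-.10,.108,.004))]
    print(n,pr)
for a in(0.128,.117,.105): u=proj(c,[.4639,-.1508,a]); print(a,u,[c['img'][int(u[1]),int(u[0])+k].tolist() for k in(-6,-3,0,3,6)])
E
```

```text
position: [0.4658, -0.1519, 0.3979]
ft_force: [1.2, -1.1, 0.4]
before [388, 381, 382, 435, 453, 454, 454, 458, 462, 458, 460, 458, 460, 462, 465, 467, 466, 465, 395, 211, 140, 154, 187, 212, 161, 143, 131, 120, 102, 90, 82, 168, 370, 467, 489, 493, 493, 492, 491, 495, 493, 497, 496, 496, 495, 497, 498, 482, 420, 403, 406, 411]
now [379, 371, 367, 399, 432, 438, 431, 425, 324, 274, 281, 274, 277, 275, 287, 375, 429, 413, 383, 379, 342, 363, 356, 399, 433, 431, 436, 436, 439, 438, 438, 441, 442, 440, 444, 445, 447, 460, 473, 484, 480, 480, 481, 484, 481, 484, 480, 468, 404, 389, 398, 398]
0.128 [213.01055322 126.42557966] [[150, 135, 110], [140, 125, 103], [145, 130, 108], [137, 124, 105], [142, 127, 104]]
0.117 [213.40167777 130.47348489] [[142, 128, 109], [141, 128, 110], [138, 128, 110], [123, 126, 125], [131, 119, 102]]
0.105 [213.82334368 134.8310462 ] [[130, 131, 131], [129, 131, 129], [116, 117, 115], [122, 124, 123], [147, 149, 147]]
```

```bash
python3 -c "
from workcell import r
print(r.job_done())"
```

```text
the job is handed in; nothing more can be done
None
```

I laid the tube in both V saddles, centred to within a few mm. I then passed the U-bolt astride it through the strap holes and pushed it home, with its crown felt at about 122 mm, and handed the job in at about 18 s of robot time.

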